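Clamp a bar sample in the collet fixture for scanning

ROBOT

A 6-joint arm with a two-finger parallel gripper is mounted at the origin on the work surface. World frame = base frame: x ahead of the robot, y to its left, z up, the work surface at z = 0. Lengths are in m, angles in rad, forces in N, time in s.
With the tool pointing down it reaches from about 0.225 to 0.875 m from the base axis. Payload 3.4 kg.
Tool frame: the origin (TCP) lies at the very end of the fingers, on their centre line; the grasp point (between the pads) lies 19 mm behind it; x points along the fingers, y is the direction in which the jaws open and shut, and the axes are right-handed (so a half turn about x gives the same grasp; the last joint's range is limited). The gripper opens to 85 mm and grips with 20 to 120 N. Pads are 22 mm wide; open, the fingers measure 114 mm over their backs; the gripper's body (76 mm by 85 mm) begins 54 mm behind the grasp point. The pads swing forward as they close: fully open they stand 13 mm farther back than shut.
Start: joints at [-1.352, 0.276, 1.505, -0, 1.361, -0.121], TCP at [0.192, -0.542, 0.201] pointing down, gripper open.
Joint ranges: [-2.89, 2.89], [-0.75, 2.08], [0.22, 2.7], [-1.18, 4.32], [0.11, 2.71], [-2.7, 2.7]. Speed limits (rad/s): [2.57, 2.57, 3.14, 3.14, 3.14, 3.14].

INTERFACE

Orientations are given as a unit quaternion [w, x, y, z].
In Python, from rig import manip gives the robot as it stands. The module is installed in compiled form; this text tells all that it offers.
- The arm moves only by the tool play_rows, never from a script. Its argument "plan" is a list that holds one entry, the list of rows, each a list of 5 numbers: the closure, from 0 (fully open) to 1 (shut), then the shift along the tool's x, y, z in m, then the turn about the tool's x in degrees. A call has 1 to 12 rows; each row is the pose to reach, as a shift and turn from the pose measured when the call began, along the tool's axes at that moment; what a row does not reach only later rows make up. A row lasts 1/10 s, in which the tool goes at most 50 mm and 8.59 degrees, less where a joint would pass 70% of its speed; a pose out of reach is approached as far as the arm can. A call with a gripper value outside its range is refused whole. The fingers move at their own pace and stop on an object; "grip_force" is the grip in N (left out, the last holds). Time passes only in rows, so rows that repeat a pose let the fingers close. It gives the time, the measured TCP pose, the force and the opening at its end, in the units of the state.
- manip.get_state(): the state, without advancing time (a new reading comes with each control period).
- manip.get_image(name): name is "side" or "top"; returns (picture, depth): 480x640x3 uint8, red, green, blue; 480x640 float32, m along the optical axis (not along the pixel's ray), 0 where there is no reading.
- manip.camera_params(name): a dict with "intrinsics" (3x3 intrinsics, pixels), "R" (3x3) and "t" (3): a world point X has camera coordinates R X + t. Camera axes: x right, y down, z forward; pixel columns grow to the right and rows downward; lengths in m; the calibration is good to about 2 mm. A picture is of the moment at which its call begins. camera_params takes no time and is no camera call.
- manip.sign_off(): hands the job in, once; it reports no verdict.
The state is a dict: "clock": time; "qpos": joint angles; "qd": joint speeds; "effort": joint torques, N m; "position": TCP position; "ee_rot": TCP orientation; "contact_force": force on the tool from outside, world axes, zero at the start; "moment": the same for the moment, N m; "width": finger opening in m.
Only numpy, scipy, OpenCV 4.12 (cv2) and the standard library are available. Lean on these libraries where they do the work, as an engineer would, in place of code of your own. Each camera call takes 0.05 s, during which the arm holds its last target.

TASK

Set up the thick round bar for scanning: take it out of the wooden rack and feed it, the same way up, down into the open collet of the fixture until it stands on the depth stop inside (the dark ring scribed round the bar is then level with the collet's face), lowering it rather than dropping it. Then swing the ball-ended lever fully round to its end stop to close the collet on the bar, and let go. Leave the other two bars in the rack and the rest of the bench as it is.

Things in the scene. Friction and masses are not known exactly. Their poses are not given: they have to be found in the camera images.
- round_bar: The bar to clamp: plain steel round bar, 20 mm diameter, 130 mm long, about 0.3 kg, 1.5 mm chamfer at its lower end. Stands upright in one of the three holes of the rack (which one varies). Origin: centre of its lower end; z runs up along the bar. A dark ring 1.6 mm wide is scribed round it, its lower edge 48 mm above the lower end.
- hex_bar: Steel hexagonal bar, 15 mm across the flats, 110 mm long, upright in another hole of the rack. Origin: centre of its lower end. Stays there.
- thin_bar: Thin steel round bar, 13 mm diameter, 125 mm long, upright in the remaining hole of the rack. Origin: centre of its lower end. Stays there.
- bar_rack: Fixed block of light wood, 52 mm (its x) by 180 mm (its y) by 45 mm high, with a row of three upright blind holes along its y, at -56, 0 and +56 mm: 24 mm diameter, 35 mm deep, so a bar's lower end is 10 mm above the rack's underside. Origin: centre of its underside, on the black scanning mat (mat top 5 mm above the table). Its yaw varies.
- fixture: Fixed, heavy grey cast-iron collet fixture with an upright collet, bolted on the mat. Base plate 150 mm (its x) by 104 mm (its y) by 14 mm, on it a round body (lever ring 99 mm diameter at heights 58 to 80 mm, cap 82 mm diameter up to 89 mm, nose 54 mm diameter up to 94 mm) with the collet in its centre. Origin: centre of its underside, on the collet's axis; z up. Its yaw varies.
- collet_mouth (a point): Centre of the collet's face: the mouth of the bore, 97 mm above the fixture's underside (102 mm above the table), opening upwards. Three steel jaws, face 36 mm diameter; bore about 22 mm when the lever is open, with a 2.5 mm chamfer at the mouth. The lever draws the jaws together: they meet the 20 mm bar at about three quarters of its swing and squeeze it from there on.
- depth_stop (a point): Top of the fixed depth stop inside the collet, on its axis, 48 mm below the collet's face. Its z axis is the collet's axis (up).
- collet_lever (a joint): Angle of the closing lever about the collet's upright axis, rad: 0 fully open, 1.1 at the closed end stop; it starts between 0 and 0.2. It grows as the lever turns clockwise seen from above. Seen from above, the lever points at (fixture yaw - 52 degrees - this angle) from the world x axis, that is to the fixture's right (-y). Stiff with friction (3 to 6 N at the knob), it stays where it is left.
- lever_knob (a point): Centre of the bright steel ball knob (32 mm diameter) at the end of the lever, 155 mm from the collet's axis and 101 mm above the fixture's underside. A 12 mm steel rod runs from it inwards and slightly down to the lever ring (69 mm above the underside at the ring). The fixture is clear under the knob and on both its sides.
- spare_collet: Spare steel collet standing on the mat, 37 mm diameter, 84 mm tall. Origin: centre of its underside. Not to be disturbed.
- bracket: Small cast aluminium bracket, about 90 by 42 by 34 mm, lying on the mat. Not to be disturbed.
- caliper: Digital caliper lying on the mat, 230 mm long. Not to be disturbed.
- target_roll: Roll of paper targets, 68 mm diameter, 25 mm high, lying on the mat. Not to be disturbed.
- spray_can: Aluminium spray can, 52 mm diameter, 150 mm tall, standing on the mat. Not to be disturbed.
- hex_key: Bent hexagonal key, 105 mm long, lying on the mat. Not to be disturbed.

How it is judged:
By the outcome, as a careful person would: the job done as asked, in the order asked, and still so for the second after the job is handed in, with the robot touching nothing.
It also fails if it takes over 58 s, if anything falls off the work surface, if the arm or the gripper's body presses on something with over 40 N, if the wrist force passes 120 N, or if a joint passes its speed limit or range.

## Working session

There is one attempt and no reset: what is moved stays moved. The work goes in short steps, Python scripts to look and compute and a tool call to move; the robot and the scene stay as the last step left them, time stands still between calls to the robot, and variables do not carry over. Pictures are saved under pics/ and viewed, and the job is handed in when it is done.

Besides the shell and the picture viewer there is one more tool, called as a command line: name --argument value ..., lists and objects as JSON in quotes. play_rows: Moves the arm, as the interface text tells. Its arguments: {"type":"object","properties":{"plan":{"type":"array","items":{"type":"array","items":{"type":"array","items":{"type":"number"}}}},"grip_force":{"type":"number"}},"required":["plan"]}

```bash
mkdir -p pics; python3 - <<'E'
from rig import manip
import cv2,numpy as np
s=manip.get_state()
for k in s: print(k,np.round(s[k],4))
for n in("side","top"):
    p,d=manip.get_image(n); cv2.imwrite(f"pics/{n}0.png",p[:,:,::-1]); np.savez(f"{n}0.npz",p=p,d=d)
    c=manip.camera_params(n); print(n,{k:np.round(c[k],4).tolist() for k in c}, "campos",-c["R"].T@c["t"])
E
```

```text
clock 0.0
qpos [-1.352   0.2766  1.5061  0.      1.3607 -0.121 ]
qd [ 0.0012  0.      0.0002  0.0008  0.0027 -0.0014]
effort [ 8.00000e-04 -4.16777e+01 -2.45807e+01 -0.00000e+00  1.10000e-02
 -0.00000e+00]
position [ 0.1915 -0.5415  0.1997]
ee_rot [-0.1189 -0.6969 -0.1202  0.697 ]
contact_force [-0.0454 -0.7364  0.4276]
moment [-0.0229  0.0048  0.0361]
width 0.0851
side {'intrinsics': [[498.6665, 0.0, 317.8914], [0.0, 498.6665, 242.5608], [0.0, 0.0, 1.0]], 'R': [[-0.7953, -0.6058, 0.0219], [-0.3657, 0.4507, -0.8143], [0.4835, -0.6556, -0.58]], 't': [0.4465, 0.248, 0.8561]} campos [0.03187703 0.71997991 0.68874894]
top {'intrinsics': [[601.9135, 0.0, 317.228], [0.0, 601.9135, 243.5986], [0.0, 0.0, 1.0]], 'R': [[0.0166, -0.9998, -0.0087], [-0.9878, -0.0151, -0.155], [0.1548, 0.0112, -0.9879]], 't': [0.034, 0.5286, 1.5142]} campos [0.28713265 0.02507149 1.57809862]
```

View pics/side0.png

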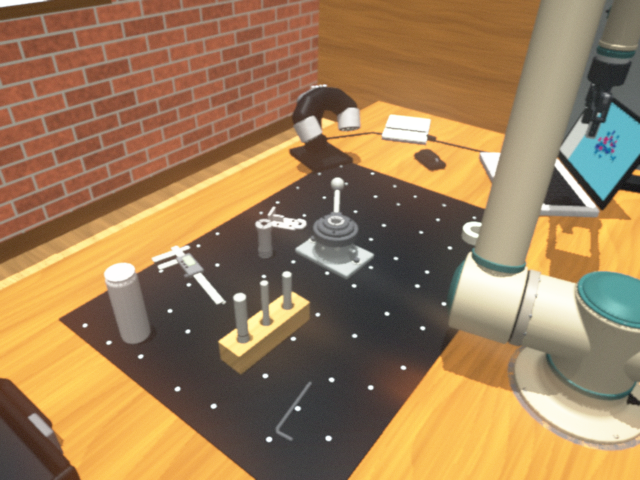

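View pics/top0.png

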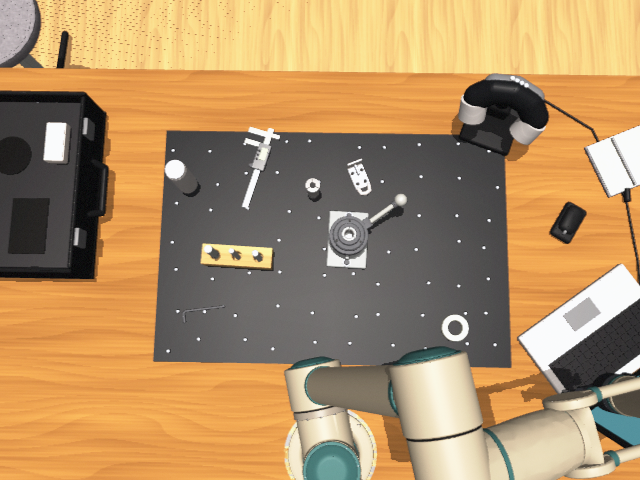

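```bash
python3 - <<'E'
import cv2,numpy as np
t=cv2.imread("pics/top0.png");s=cv2.imread("pics/side0.png")
a=cv2.resize(t[180:280,190:420],None,fx=3.4,fy=3.4,interpolation=cv2.INTER_CUBIC)
b=cv2.resize(s[170:380,210:400],None,fx=2.8,fy=2.8,interpolation=cv2.INTER_CUBIC)
cv2.imwrite("pics/ct0.png",a);cv2.imwrite("pics/cs0.png",b)
E
```

```text
(no output)
```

View pics/ct0.png

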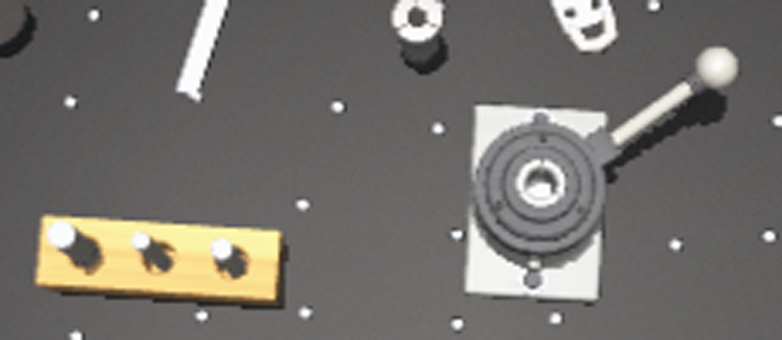

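View pics/cs0.png

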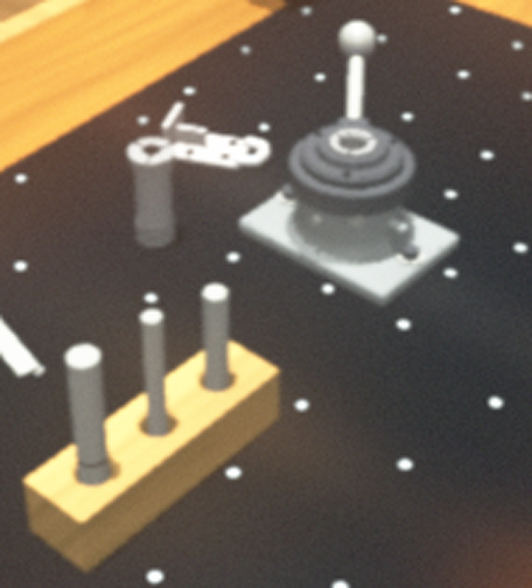

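```bash
cat > h.py <<'E'
import cv2,numpy as np
from rig import manip
def ray(n,u,v):
    c=manip.camera_params(n);R,t,K=map(np.array,(c["R"],c["t"],c["intrinsics"]))
    return -R.T@t, R.T@np.linalg.inv(K)@np.array([u,v,1.])
def onz(n,u,v,z):
    o,d=ray(n,u,v); return o+d*(z-o[2])/d[2]
def proj(n,X):
    c=manip.camera_params(n);x=np.array(c["R"])@X+c["t"];x=np.array(c["intrinsics"])@x;return x[:2]/x[2]
def tri(a,b):
    A=[];B=[]
    for n,u,v in(a,b):
        o,d=ray(n,u,v);d/=np.linalg.norm(d);P=np.eye(3)-np.outer(d,d);A.append(P);B.append(P@o)
    return np.linalg.solve(sum(A),sum(B))
def blobs(img,roi,thr,lo=True,mn=15):
    x0,y0,x1,y1=roi;g=img[y0:y1,x0:x1].min(2)
    m=(g>thr).astype(np.uint8);n,l,s,c=cv2.connectedComponentsWithStats(m)
    return [(s[i,4],c[i]+[x0,y0],s[i,:4]+[x0,y0,0,0]) for i in range(1,n) if s[i,4]>=mn]
E
python3 - <<'E'
from h import *
T=np.load("top0.npz");S=np.load("side0.npz")
for nm,D,r,th in(("top",T,(198,240,276,262),170),("top",T,(335,220,365,250),170),("top",T,(390,188,412,212),140),("side",S,(225,260,300,330),190),("side",S,(310,210,360,235),130),("side",S,(325,170,350,195),150)):
    print(nm,r)
    for b in blobs(D["p"],r,th,mn=6): print(b[0],np.round(b[1],1),b[2])
# rack outline
for nm,D in(("top",T),("side",S)):
    h=cv2.cvtColor(D["p"],cv2.COLOR_RGB2HSV)
    r=(195,240,280,275) if nm=="top" else (215,280,315,375)
    x0,y0,x1,y1=r
    m=((h[...,1]>70)&(h[...,2]>60)).astype(np.uint8);m2=np.zeros_like(m);m2[y0:y1,x0:x1]=m[y0:y1,x0:x1]
    cs,_=cv2.findContours(m2,cv2.RETR_EXTERNAL,cv2.CHAIN_APPROX_NONE);c=max(cs,key=cv2.contourArea)
    print(nm,cv2.approxPolyDP(cv2.convexHull(c),2,True)[:,0].tolist(),cv2.minAreaRect(c))
E
```

```text
top (198, 240, 276, 262)
60 [207.2 248.4] [203 245   9   8]
26 [230.5 250. ] [228 248   6   5]
41 [254.8 251.8] [251 248   9   8]
8 [267.  249.4] [264 249   7   2]
top (335, 220, 365, 250)
114 [348.5 233.9] [342 227  14  14]
top (390, 188, 412, 212)
106 [400.6 198.9] [395 194  12  11]
14 [390.8 206.2] [390 204   3   6]
side (225, 260, 300, 330)
6 [293.  261.5] [292 261   3   2]
36 [286.5 274. ] [283 272   8   5]
8 [263.5 276. ] [262 275   4   3]
28 [263.9 282.8] [261 281   7   5]
77 [239.2 297. ] [234 293  12   9]
side (310, 210, 360, 235)
379 [331.5 221.4] [314 210  35  25]
10 [355.2 211. ] [354 210   4   3]
51 [345.8 228.3] [336 222  17  12]
21 [354.3 230. ] [351 224   6  11]
side (325, 170, 350, 195)
89 [337.1 181.8] [332 177  12  10]
27 [336.7 192.1] [334 189   6   6]
top [[202, 244], [272, 248], [272, 267], [264, 269], [205, 265], [200, 263]] ((236.55972290039062, 256.1039733886719), (72.57225036621094, 22.084314346313477), 3.8140745162963867)
side [[309, 300], [314, 325], [312, 334], [242, 374], [220, 359], [217, 340], [273, 296], [294, 291]] ((265.1461486816406, 330.6307678222656), (52.3426513671875, 106.54583740234375), 60.2551155090332)
```

```bash
python3 - <<'E'
from h import *
f=lambda x:np.round(x,4)
print("bar",f(onz("top",207.4,248.4,.145)),f(onz("side",239.4,297,.145)),f(tri(("top",207.4,248.4),("side",239.4,297))))
print("thin",f(onz("top",230.5,250,.140)),f(onz("side",263.9,282.8,.140)),f(tri(("top",230.5,250),("side",263.9,282.8))))
print("hex",f(onz("top",254.8,251.8,.125)),f(onz("side",286.5,274,.125)),f(tri(("top",254.8,251.8),("side",286.5,274))))
print("col",f(onz("top",348.5,233.7,.102)),f(onz("side",336.1,221.1,.102)),f(tri(("top",348.5,233.7),("side",336.1,221.1))))
print("knob",f(onz("top",400.7,199.3,.106)),f(onz("side",337.4,183.6,.106)),f(tri(("top",400.7,199.3),("side",337.4,183.6))))
# rack top corners & base plate corners (top view)
for uv in((202,244),(272,248),(272,267),(200,263)): print("rack",f(onz("top",*uv,.05)))
for uv in((329,211),(368,213),(327,266),(366,268)): print("plate",f(onz("top",*uv,.019)))
D=np.load("top0.npz")["d"]
# depth pts: rack top, collet face, bar top
def dp(n,u,v):
    o,d=ray(n,u,v);return o+d*D[int(round(v)),int(round(u))]
for uv in((207,248),(220,256),(243,258),(344,230),(353,238),(400,199)): print(uv,f(dp("top",*uv)))
E
```

```text
bar [0.496  0.3058 0.145 ] [0.4918 0.3067 0.145 ] [0.4952 0.3054 0.1426]
thin [0.4937 0.2507 0.14  ] [0.4892 0.2512 0.14  ] [0.4926 0.25   0.1379]
hex [0.4923 0.1935 0.125 ] [0.4867 0.1951 0.125 ] [0.4911 0.1928 0.1218]
col [ 0.5446 -0.0356  0.102 ] [ 0.5388 -0.0317  0.102 ] [ 0.5439 -0.0365  0.0978]
knob [ 0.6332 -0.1652  0.106 ] [ 0.63   -0.1642  0.106 ] [ 0.6325 -0.1659  0.1046]
rack [0.5211 0.3389 0.05  ]
rack [0.5134 0.1583 0.05  ]
rack [0.4644 0.1569 0.05  ]
rack [0.4718 0.3417 0.05  ]
plate [0.6192 0.013  0.019 ]
plate [ 0.6154 -0.09    0.019 ]
plate [0.4728 0.0162 0.019 ]
plate [ 0.4692 -0.0854  0.019 ]
(207, 248) [0.497  0.3069 0.145 ]
(220, 256) [0.4906 0.2911 0.0506]
(243, 258) [0.4856 0.2312 0.0558]
(344, 230) [ 0.5536 -0.0243  0.103 ]
(353, 238) [ 0.5336 -0.0468  0.1042]
(400, 199) [ 0.6317 -0.1622  0.1158]
```

```bash
cat >> h.py <<'E'
from scipy.spatial.transform import Rotation as Ro
def rot(s): q=np.array(s["ee_rot"]);return Ro.from_quat(q[[1,2,3,0]])
def go(target, jaw=None):
    """shift in tool axes (mm) to target, turn about tool x (deg) to put tool y along world angle jaw (deg, mod 180)"""
    s=manip.get_state();R=rot(s).as_matrix();p=np.array(s["position"])
    sh=R.T@(np.array(target)-p)
    print("clock",round(s["clock"],2),"pos",np.round(p,4),"q",np.round(s["qpos"],2),"F",np.round(s["contact_force"],1),"w",round(s["width"],4))
    print("toolx",np.round(R[:,0],3),"tooly",np.round(R[:,1],3),"yang",round(np.degrees(np.arctan2(R[1,1],R[0,1])),1))
    print("shift mm",np.round(sh*1e3,1))
    if jaw is not None:
        d=-(jaw-np.degrees(np.arctan2(R[1,1],R[0,1])));d=(d+90)%180-90;print("turn",round(d,1))
E
python3 - <<'E'
from h import *
go([0.495,0.3055,0.20],-2)
E
```

```text
clock 0.1 pos [ 0.1915 -0.5416  0.1998] q [-1.35  0.28  1.51  0.    1.36 -0.12] F [1.8 0.9 0.2] w 0.085
toolx [-0.     0.002 -1.   ] tooly [ 0.333 -0.943 -0.002] yang -70.5
shift mm [   1.1 -697.5 -568.5]
turn -68.5
```

play_rows --plan '[[[0,0,-40,-32,-5],[0,0,-80,-65,-8]]]'

```text
clock: 0.3
position: [0.2248, -0.4472, 0.1996]
ee_rot: [0.167, 0.687, 0.169, -0.687]
contact_force: [1.1, -0.1, 0.7]
width: 0.0852
```

```bash
sed -i 's/"shift mm",np.round(sh\*1e3,1)/"shift m",np.round(sh,4)/' h.py; python3 -c "
from h import *
go([0.495,0.3055,0.20],-2)"
```

```text
clock 0.3 pos [ 0.2248 -0.4472  0.1996] q [-1.24  0.17  1.66  0.    1.32 -0.15] F [ 1.1 -0.1  0.7] w 0.0852
toolx [-0.001  0.003 -1.   ] tooly [ 0.462 -0.887 -0.003] yang -62.5
shift m [ 0.0021 -0.5431 -0.5871]
turn -60.5
```

play_rows --plan '[[[0,0,-0.03,-0.032,-5],[0,0,-0.06,-0.065,-10],[0,0,-0.09,-0.097,-15],[0,0,-0.12,-0.13,-20],[0,0,-0.15,-0.162,-25],[0,0,-0.18,-0.195,-30],[0,0,-0.21,-0.227,-35],[0,0,-0.24,-0.26,-40],[0,0,-0.27,-0.292,-45],[0,0,-0.3,-0.325,-50],[0,0,-0.33,-0.357,-55],[0,0,-0.36,-0.39,-60]]]'

```text
clock: 1.5
position: [0.4045, 0.054, 0.2012]
ee_rot: [0.489, 0.511, 0.491, -0.509]
contact_force: [0.4, 0.3, 0.7]
width: 0.0853
```

```bash
python3 -c "
from h import *
go([0.495,0.3055,0.20],-2)"
```

```text
clock 1.5 pos [0.4045 0.054  0.2012] q [-0.04  0.02  1.82  0.    1.3  -0.  ] F [0.4 0.3 0.7] w 0.0853
toolx [-0.001  0.003 -1.   ] tooly [ 0.999 -0.04  -0.001] yang -2.3
shift m [ 0.002   0.0803 -0.2549]
turn -0.3
```

play_rows --plan '[[[0,0.0,0.013,-0.042,0],[0,0.0,0.027,-0.085,0],[0,0.0,0.04,-0.127,0],[0,0,0.053,-0.17,0],[0,0,0.067,-0.212,0],[0,0,0.08,-0.24,0],[0,0,0.0803,-0.255,0],[0,0.0,0.0803,-0.255,0],[0,0.0,0.0803,-0.255,0]]]'

```text
clock: 2.4
position: [0.4939, 0.3045, 0.2015]
ee_rot: [-0.489, -0.51, -0.491, 0.51]
contact_force: [0.1, -0.5, -0.4]
width: 0.0854
```

```bash
python3 -c "
from h import *
go([0.495,0.3055,0.101],-2)
p,d=manip.get_image('side'); cv2.imwrite('pics/side1.png',p[:,:,::-1])
print([np.round(proj('side',np.array([.495,.3055,z])),1) for z in (.145,.2)], proj('side',np.array(manip.get_state()['position'])))
"
```

```text
clock 2.4 pos [0.4939 0.3045 0.2015] q [0.43 0.28 1.49 0.   1.37 0.47] F [ 0.1 -0.5 -0.4] w 0.0854
toolx [-0.002  0.001 -1.   ] tooly [ 0.999 -0.04  -0.002] yang -2.3
shift m [ 0.1005  0.0012 -0.0009]
turn -0.3
[array([238.5, 295.8]), array([236. , 269.3])] [236.99186184 268.22238489]
```

View pics/side1.png

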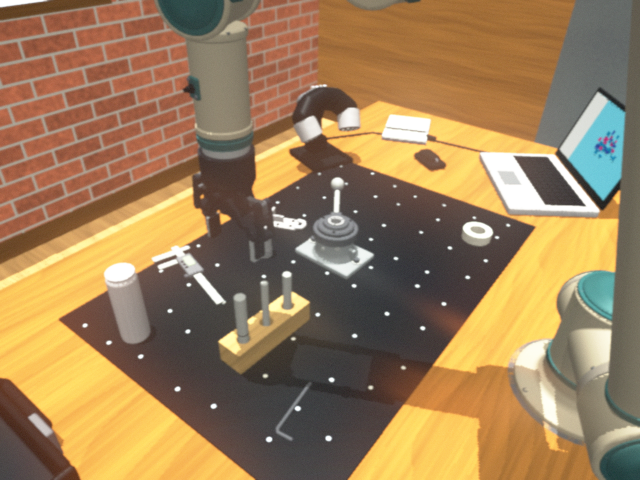

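```bash
python3 -c "
from h import *
s=cv2.imread('pics/side1.png');cv2.imwrite('pics/cs1.png',cv2.resize(s[140:340,180:320],None,fx=3,fy=3,interpolation=cv2.INTER_CUBIC))
p=np.array(manip.get_state()['position'])
for dx in(-.045,.045):
  for dz in (0,.013): print(dx,dz,proj('side',p+[dx,0,dz]))
"
```

```text
-0.045 0 [258.2483477  279.80493986]
-0.045 0.013 [257.83748366 273.1340249 ]
0.045 0 [216.89109957 257.26957804]
0.045 0.013 [216.1094202  250.75046961]
```

View pics/cs1.png

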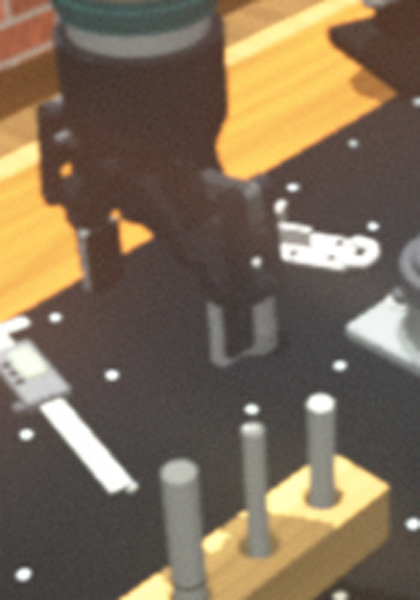

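```bash
python3 -c "
from h import *
p,d=manip.get_image('side')
for u,v in((260,257),(258,250),(262,250),(254,255),(268,255),(213,234),(209,230)):
  o,r=ray('side',u,v);print(u,v,np.round(o+r*d[v,u],4))
s=manip.get_state();print(s['position'],s['clock'])
"
```

```text
260 257 [0.4418 0.305  0.2492]
258 250 [0.4372 0.3128 0.2684]
262 250 [0.4377 0.3042 0.2632]
254 255 [0.4463 0.3124 0.255 ]
268 255 [0.6557 0.0625 0.0102]
213 234 [0.5378 0.3073 0.2494]
209 230 [0.538  0.3138 0.2601]
[0.49426   0.3040358 0.2020473] 2.5
```

```bash
python3 -c "
from h import *
p,d=manip.get_image('side')
for u in (258,261,213):
 for v in range(228 if u<220 else 250,284,3):
  o,r=ray('side',u,v);print(u,v,p[v,u],np.round(o+r*d[v,u],3))
"
```

```text
258 250 [66 59 55] [0.438 0.312 0.267]
258 253 [67 62 58] [0.438 0.312 0.262]
258 256 [65 59 59] [0.44  0.311 0.255]
258 259 [87 85 84] [0.669 0.082 0.004]
258 262 [71 66 67] [0.661 0.09  0.005]
258 265 [73 69 67] [0.654 0.098 0.004]
258 268 [69 64 65] [0.647 0.105 0.004]
258 271 [73 69 67] [0.639 0.114 0.004]
258 274 [73 68 67] [0.634 0.12  0.002]
258 277 [76 70 69] [0.625 0.129 0.004]
258 280 [73 69 65] [0.62  0.135 0.003]
258 283 [76 72 68] [0.613 0.142 0.003]
261 250 [66 60 58] [0.439 0.305 0.263]
261 253 [71 67 67] [0.44  0.304 0.257]
261 256 [85 80 78] [0.44  0.305 0.252]
261 259 [68 66 65] [0.665 0.076 0.003]
261 262 [70 63 67] [0.659 0.083 0.001]
261 265 [71 69 68] [0.65  0.092 0.002]
261 268 [69 65 64] [0.642 0.101 0.003]
261 271 [73 70 69] [0.636 0.108 0.002]
261 274 [84 79 79] [0.628 0.116 0.003]
261 277 [108 109 105] [0.618 0.127 0.006]
261 280 [92 87 84] [0.615 0.131 0.003]
261 283 [173 176 167] [0.494 0.254 0.139]
213 228 [85 64 53] [0.538 0.306 0.26 ]
213 231 [84 62 54] [0.537 0.307 0.255]
213 234 [86 65 55] [0.538 0.307 0.249]
213 237 [86 66 59] [0.537 0.309 0.245]
213 240 [87 71 65] [0.802 0.094 0.004]
213 243 [85 69 63] [0.794 0.101 0.003]
213 246 [84 71 64] [0.786 0.109 0.002]
213 249 [90 74 70] [0.776 0.119 0.004]
213 252 [85 68 65] [0.768 0.126 0.003]
213 255 [85 70 68] [0.76  0.133 0.002]
213 258 [88 74 70] [0.751 0.142 0.003]
213 261 [85 73 70] [0.743 0.149 0.003]
213 264 [86 74 69] [0.736 0.156 0.001]
213 267 [83 74 71] [0.726 0.165 0.004]
213 270 [85 78 72] [0.719 0.171 0.003]
213 273 [83 75 73] [0.712 0.178 0.002]
213 276 [83 74 72] [0.704 0.185 0.002]
213 279 [77 72 69] [0.697 0.192 0.003]
213 282 [83 74 73] [0.69  0.199 0.002]
```

play_rows --plan '[[[1,0,0,0,0],[1,0,0,0,0],[1,0,0,0,0],[1,0,0,0,0],[1,0,0,0,0],[1,0,0,0,0],[1,0,0,0,0],[1,0,0,0,0]]]'

```text
clock: 3.35
position: [0.4944, 0.3042, 0.2022]
ee_rot: [0.489, 0.511, 0.49, -0.51]
contact_force: [-0.2, -0.1, -0.1]
width: -0.0002
```

```bash
python3 -c "
from h import *
go([0.495,0.3055,0.101],-2)
p,d=manip.get_image('side'); cv2.imwrite('pics/side2.png',p[:,:,::-1])
cv2.imwrite('pics/cs2.png',cv2.resize(p[140:340,180:320,::-1],None,fx=3,fy=3,interpolation=cv2.INTER_CUBIC))
for u in (234,237,240):
 for v in range(236,276,3):
  o,r=ray('side',u,v);print(u,v,np.round(o+r*d[v,u],3))
"
```

```text
clock 3.35 pos [0.4944 0.3042 0.2022] q [0.43 0.28 1.49 0.   1.37 0.47] F [-0.2 -0.1 -0.1] w -0.0002
toolx [-0.001  0.003 -1.   ] tooly [ 0.999 -0.041 -0.001] yang -2.4
shift m [ 0.1012  0.0006 -0.0011]
turn -0.4
234 236 [0.481 0.315 0.275]
234 239 [0.486 0.312 0.265]
234 242 [0.488 0.311 0.258]
234 245 [0.489 0.31  0.252]
234 248 [0.489 0.311 0.247]
234 251 [0.488 0.312 0.243]
234 254 [0.489 0.312 0.237]
234 257 [0.716 0.11  0.004]
234 260 [0.708 0.118 0.004]
234 263 [0.702 0.124 0.002]
234 266 [0.692 0.134 0.004]
234 269 [0.685 0.141 0.004]
234 272 [0.679 0.148 0.003]
234 275 [0.672 0.154 0.002]
237 236 [0.474 0.317 0.279]
237 239 [0.484 0.308 0.264]
237 242 [0.483 0.309 0.26 ]
237 245 [0.481 0.311 0.256]
237 248 [0.483 0.311 0.25 ]
237 251 [0.481 0.312 0.246]
237 254 [0.483 0.311 0.239]
237 257 [0.71  0.107 0.005]
237 260 [0.703 0.114 0.004]
237 263 [0.694 0.123 0.005]
237 266 [0.689 0.128 0.003]
237 269 [0.682 0.136 0.002]
237 272 [0.674 0.143 0.002]
237 275 [0.668 0.15  0.001]
240 236 [0.468 0.316 0.281]
240 239 [0.468 0.317 0.276]
240 242 [0.482 0.304 0.257]
240 245 [0.481 0.305 0.253]
240 248 [0.484 0.303 0.245]
240 251 [0.482 0.306 0.242]
240 254 [0.715 0.092 0.002]
240 257 [0.705 0.102 0.004]
240 260 [0.699 0.108 0.002]
240 263 [0.691 0.117 0.003]
240 266 [0.684 0.124 0.002]
240 269 [0.677 0.131 0.002]
240 272 [0.668 0.14  0.004]
240 275 [0.663 0.145 0.001]
```

View pics/cs2.png

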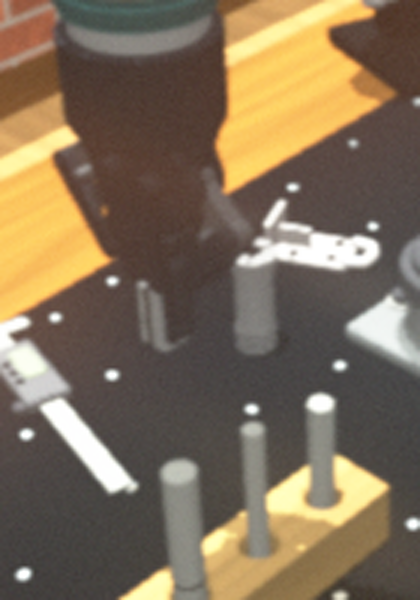

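play_rows --plan '[[[0,0,0,-0.001,0],[0,0,0,-0.001,0],[0,0,0,-0.001,0],[0,0,0,-0.001,0],[0,0,0,-0.001,0],[0,0,0,-0.001,0],[0,0.03,0,-0.001,0],[0,0.06,0,-0.001,0],[0,0.08,0,-0.001,0],[0,0.09,0,-0.001,0],[0,0.1,0,-0.001,0],[0,0.1,0,-0.001,0]]]'

```text
clock: 4.6
position: [0.494, 0.3052, 0.1014]
ee_rot: [-0.489, -0.51, -0.491, 0.51]
contact_force: [-1.0, 1.0, 1.0]
width: 0.0855
```

```bash
python3 -c "
from h import *
go([0.495,0.3055,0.101],-2)
p,d=manip.get_image('side'); cv2.imwrite('pics/side3.png',p[:,:,::-1])
cv2.imwrite('pics/cs3.png',cv2.resize(p[180:380,180:320,::-1],None,fx=3,fy=3,interpolation=cv2.INTER_CUBIC))
"
```

```text
clock 4.6 pos [0.494  0.3052 0.1014] q [0.43 0.36 1.65 0.   1.14 0.47] F [-1.  1.  1.] w 0.0855
toolx [-0.002  0.002 -1.   ] tooly [ 0.999 -0.041 -0.002] yang -2.4
shift m [ 0.0004  0.0009 -0.0003]
turn -0.4
```

View pics/cs3.png

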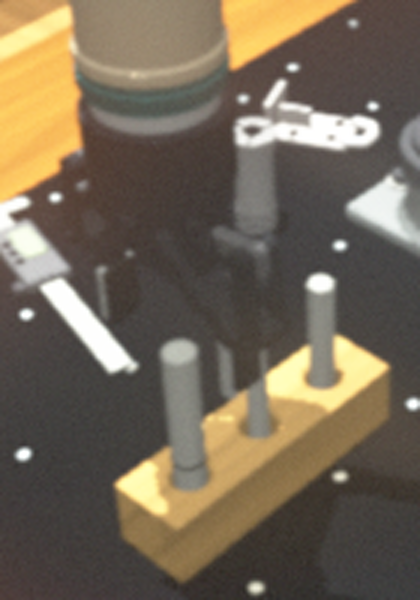

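```bash
python3 -c "
from h import *
p,d=manip.get_image('side')
for u,v in ((240,262),(255,262),(258,268),(262,262),(256,300),(255,305),(255,310),(265,305),(265,315),(267,290),(214,275),(215,280),(240,300),(238,320)):
  o,r=ray('side',u,v);print(u,v,p[v,u],np.round(o+r*d[v,u],3), round(float(d[v,u]),3))
dd=d[180:380,180:320];im=np.clip((dd-.4)/.7*255,0,255).astype(np.uint8)
cv2.imwrite('pics/dd3.png',cv2.resize(im,None,fx=3,fy=3,interpolation=0))
"
```

```text
240 262 [67 60 54] [0.472 0.317 0.233] 0.741
255 262 [84 80 78] [0.446 0.311 0.242] 0.727
258 268 [68 63 57] [0.432 0.321 0.243] 0.713
262 262 [100  98  96] [0.432 0.311 0.248] 0.717
256 300 [108 107 101] [0.446 0.314 0.169] 0.768
255 305 [127 125 122] [0.446 0.318 0.162] 0.77
255 310 [125 124 117] [0.446 0.318 0.152] 0.775
265 305 [91 84 76] [0.44  0.302 0.154] 0.781
265 315 [138 136 129] [0.489 0.253 0.067] 0.887
267 290 [78 72 65] [0.424 0.313 0.201] 0.739
214 275 [102  98  90] [0.54  0.314 0.171] 0.813
215 280 [88 84 80] [0.538 0.315 0.162] 0.816
240 300 [182 183 174] [0.488 0.31  0.143] 0.806
238 320 [130 131 124] [0.492 0.314 0.099] 0.831
```

View pics/dd3.png

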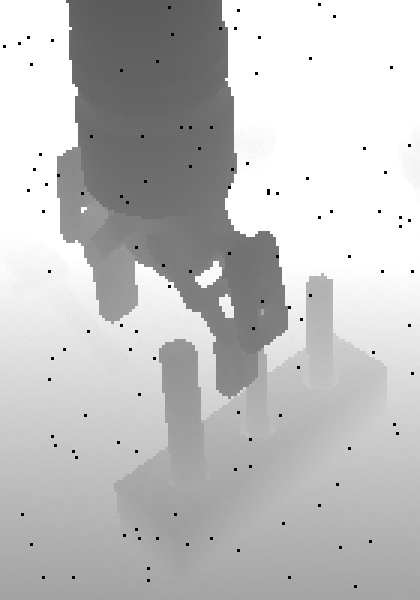

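play_rows --plan '[[[0,0.01,0,0,0],[0,0.02,0,0,0],[0,0.03,0,0,0],[0,0.03,0,0,0]]]'

```text
clock: 5.1
position: [0.4936, 0.3051, 0.0709]
ee_rot: [-0.488, -0.51, -0.491, 0.511]
contact_force: [-0.4, -0.9, 0.1]
width: 0.0856
```

```bash
python3 -c "
from h import *
go([0.495,0.3055,0.071],-2)
p,d=manip.get_image('side')
cv2.imwrite('pics/cs4.png',cv2.resize(p[180:380,180:320,::-1],None,fx=3,fy=3,interpolation=cv2.INTER_CUBIC))
dd=d[180:380,180:320];im=np.clip((dd-.4)/.7*255,0,255).astype(np.uint8)
cv2.imwrite('pics/dd4.png',cv2.resize(im,None,fx=3,fy=3,interpolation=0))
"
```

```text
clock 5.1 pos [0.4936 0.3051 0.0709] q [0.43 0.38 1.69 0.   1.07 0.47] F [-0.4 -0.9  0.1] w 0.0856
toolx [-0.003  0.001 -1.   ] tooly [ 0.999 -0.041 -0.003] yang -2.4
shift m [-0.0001  0.0014 -0.0005]
turn -0.4
```

View pics/dd4.png

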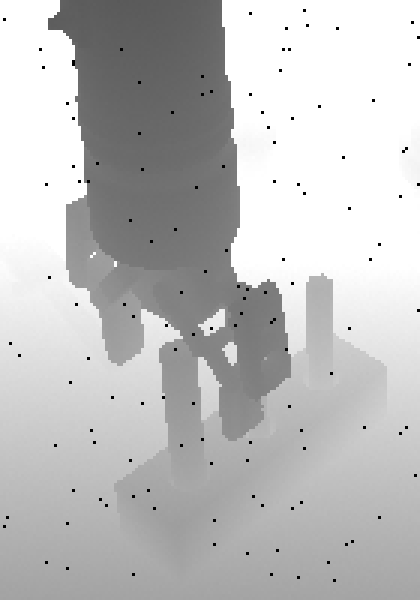

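play_rows --plan '[[[0,0,0.001,0,0],[1,0,0.001,0,0],[1,0,0.001,0,0],[1,0,0.001,0,0],[1,0,0.001,0,0],[1,0,0.001,0,0],[1,0,0.001,0,0],[1,0,0.001,0,0]]]' --grip_force 50

```text
clock: 5.95
position: [0.4952, 0.3054, 0.072]
ee_rot: [0.489, 0.51, 0.491, -0.51]
contact_force: [0.1, -0.1, 3.6]
width: 0.019
```

```bash
python3 -c "
from h import *
go([0.495,0.3055,0.071],-2)
p,d=manip.get_image('side')
cv2.imwrite('pics/cs5.png',cv2.resize(p[180:380,180:320,::-1],None,fx=3,fy=3,interpolation=cv2.INTER_CUBIC))
"
```

```text
clock 5.95 pos [0.4952 0.3054 0.072 ] q [0.43 0.38 1.68 0.   1.08 0.47] F [ 0.1 -0.1  3.6] w 0.019
toolx [-0.002  0.002 -1.   ] tooly [ 0.999 -0.041 -0.002] yang -2.4
shift m [ 0.001  -0.0002 -0.0001]
turn -0.4
```

View pics/cs5.png

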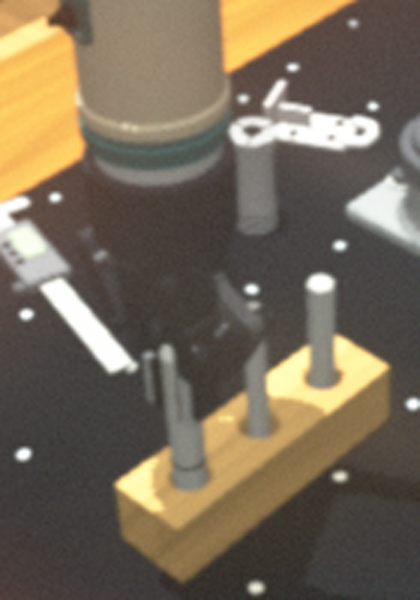

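play_rows --plan '[[[1,-0.01,0,0,0],[1,-0.025,0,0,0],[1,-0.045,0,0,0],[1,-0.07,0,0,0],[1,-0.095,0,0,0],[1,-0.12,0,0,0],[1,-0.145,0,0,0],[1,-0.16,0,0,0],[1,-0.165,0,0,0]]]'

```text
clock: 6.9
position: [0.4961, 0.3053, 0.2389]
ee_rot: [0.489, 0.511, 0.49, -0.509]
contact_force: [-0.3, 0.3, -2.8]
width: 0.0192
```

```bash
python3 -c "
from h import *
go([0.5435,-0.0355,0.235],-2)
p,d=manip.get_image('side')
cv2.imwrite('pics/side6.png',p[:,:,::-1])
"
```

```text
clock 6.9 pos [0.4961 0.3053 0.2389] q [0.43 0.27 1.42 0.   1.45 0.47] F [-0.3  0.3 -2.8] w 0.0192
toolx [ 0.001  0.003 -1.   ] tooly [ 0.999 -0.041  0.001] yang -2.4
shift m [0.0028 0.0613 0.3386]
turn -0.4
```

View pics/side6.png

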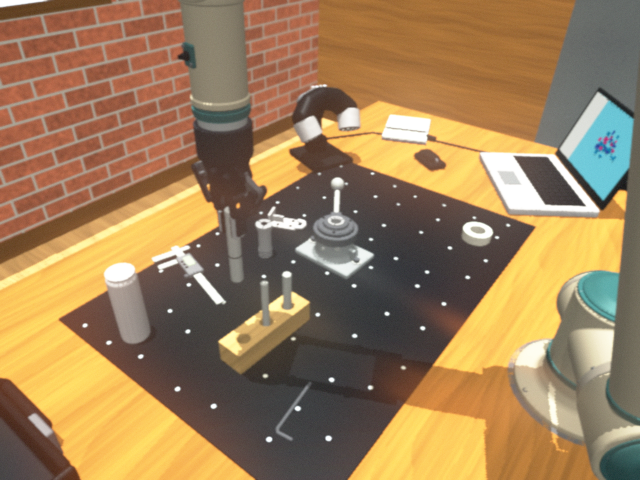

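play_rows --plan '[[[1,0,0.003,0.015,0],[1,0,0.009,0.05,0],[1,0,0.016,0.09,0],[1,0,0.023,0.13,0],[1,0,0.031,0.17,0],[1,0,0.038,0.21,0],[1,0,0.045,0.25,0],[1,0,0.052,0.29,0],[1,0,0.058,0.32,0],[1,0,0.06,0.333,0],[1,0,0.0613,0.3386,0],[1,0,0.0613,0.3386,0]]]'

```text
clock: 8.15
position: [0.5427, -0.0358, 0.2367]
ee_rot: [0.488, 0.511, 0.491, -0.51]
contact_force: [0.1, 1.1, -3.3]
width: 0.0187
```

```bash
python3 -c "
from h import *
go([0.5435,-0.0355,0.155],-2)
for n in('side','top'):
  p,d=manip.get_image(n)
  cv2.imwrite('pics/%s7.png'%n,p[:,:,::-1]);np.savez(n+'7.npz',p=p,d=d)
p=cv2.imread('pics/side7.png');cv2.imwrite('pics/cs7.png',cv2.resize(p[100:290,270:410],None,fx=3,fy=3,interpolation=cv2.INTER_CUBIC))
"
```

```text
clock 8.15 pos [ 0.5427 -0.0358  0.2367] q [-0.2   0.21  1.5   0.    1.43 -0.15] F [ 0.1  1.1 -3.3] w 0.0187
toolx [-0.001  0.004 -1.   ] tooly [ 0.999 -0.042 -0.001] yang -2.4
shift m [0.0817 0.0009 0.    ]
turn -0.4
```

View pics/cs7.png

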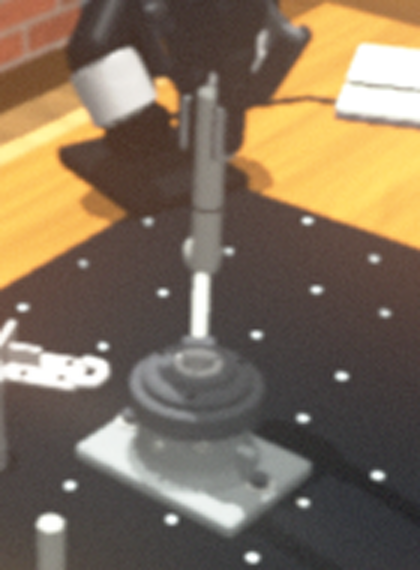

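View pics/top7.png

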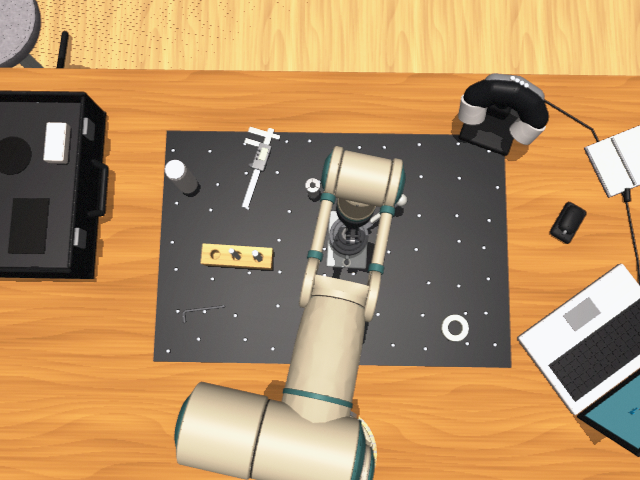

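```bash
python3 - <<'E'
from h import *
S=np.load("side7.npz");S0=np.load("side0.npz")
p=S["p"].astype(int)
a=np.array([.5435,-.0355,.19]);print([np.round(proj("side",a*[1,1,0]+[0,0,z]),1) for z in(.10,.102,.15,.18,.25)])
print("bottom expected z", .015+.2367-.072)
# bar edges per row: depth segmentation
D=S["d"]
for v in range(160,200,2):
    r=np.arange(325,352); ok=(D[v,325:352]>.70)&(D[v,325:352]<1.1)
    print(v,np.round(D[v,330:348],2), p[v,330:348].mean(1).astype(int))
E
```

```text
[array([335.3, 220.4]), array([335.4, 219.6]), array([336.3, 200.5]), array([336.9, 188.1]), array([338.5, 157.4])]
bottom expected z 0.17969999999999997
160 [1.51 1.51 1.51 1.5  1.   0.99 0.99 0.99 0.99 0.99 0.99 0.99 0.99 1.
 1.51 1.52 1.52 1.52] [ 76  73  71  78  96 117 128 132 135 140 138 138 135 123 101  79  68  65]
162 [1.5  1.5  1.5  1.5  0.   1.   0.99 0.99 0.99 0.99 0.99 0.99 0.99 1.
 1.52 1.52 1.53 1.52] [ 68  72  74  78  94 111 127 134 134 135 137 138 136 123  97  69  61  63]
164 [1.49 1.49 1.5  1.5  1.   1.   1.   1.   0.99 1.   1.   0.99 1.   1.
 1.52 1.52 1.52 1.52] [ 68  64  65  76  99 116 128 132 136 135 138 135 133 120  99  72  68  71]
166 [1.49 1.49 1.5  1.5  1.01 1.   1.   1.   1.   1.   1.   1.   1.   1.01
 1.51 1.52 1.51 0.  ] [ 62  59  62  71 102 121 128 135 135 137 136 136 131 120  98  79  72  76]
168 [1.5  1.5  1.5  1.5  1.01 1.   1.   1.   1.   1.   1.   1.   1.   1.01
 1.5  1.5  1.5  1.5 ] [ 61  64  64  73  92 110 123 133 134 137 135 133 126 111  89  78  73  73]
170 [1.49 1.49 1.49 1.49 1.01 1.   1.01 1.   1.   1.   1.   1.   1.01 1.01
 1.49 1.49 1.5  1.49] 
[... 1764 characters left out ...]
 71  70  69  71]
192 [1.38 1.38 1.38 1.19 1.19 1.19 1.19 1.19 1.18 1.2  1.2  1.38 1.38 1.38
 1.38 1.38 1.38 1.38] [ 72  70  71  95 154 227 249 250 239 188 111  80  72  67  73  71  70  70]
194 [1.37 1.37 1.37 1.37 1.19 1.18 1.19 1.18 1.18 1.37 1.37 1.37 1.37 1.38
 1.37 1.37 1.38 1.37] [ 70  72  72  94 167 238 253 253 245 194 110  75  70  70  68  71  66  67]
196 [1.37 1.36 1.36 1.37 1.18 1.18 1.18 1.18 1.18 1.36 1.36 1.36 1.36 1.37
 1.36 1.37 1.36 1.36] [ 73  68  73 104 181 242 253 252 243 185 104  72  70  70  70  68  66  72]
198 [1.35 1.35 1.35 1.36 1.18 1.18 1.17 1.18 1.18 1.35 1.36 1.35 1.35 1.36
 1.36 1.36 1.36 1.36] [ 69  75  72 118 203 247 253 253 242 180 102  74  69  70  66  70  70  67]
```

```bash
python3 - <<'E'
from h import *
s=cv2.imread('pics/side0.png')[200:250,305:370];t=cv2.imread('pics/top0.png')[213:257,325:372]
a=cv2.resize(s,None,fx=8,fy=8,interpolation=cv2.INTER_CUBIC);b=cv2.resize(t,None,fx=8,fy=8,interpolation=cv2.INTER_CUBIC)
def draw(img,n,c,x0,y0):
    for r,z,col in((.018,.102,(0,255,0)),(.027,.099,(255,128,0)),(.0495,.085,(0,0,255))):
        pts=[(proj(n,np.array([c[0]+r*np.cos(q),c[1]+r*np.sin(q),z]))-[x0,y0]+.5)*8 for q in np.linspace(0,6.28,60)]
        cv2.polylines(img,[np.int32(pts)],True,col,1)
np.save
a2=a.copy();b2=b.copy()
draw(a2,"side",(.5388,-.0317),305,200);draw(b2,"top",(.5446,-.0356),325,213)
cv2.imwrite("pics/e_s.png",np.hstack([a2]));cv2.imwrite("pics/e_t.png",np.hstack([b,b2]))
E
```

```text
(no output)
```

View pics/e_s.png

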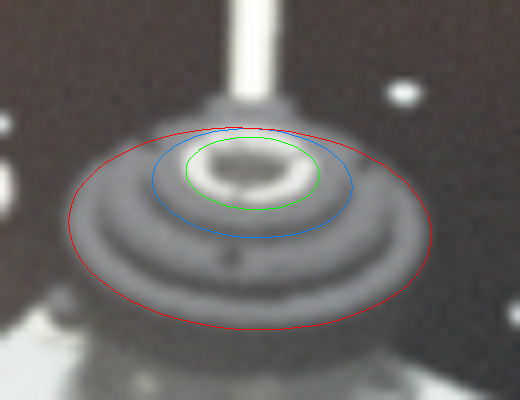

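View pics/e_t.png

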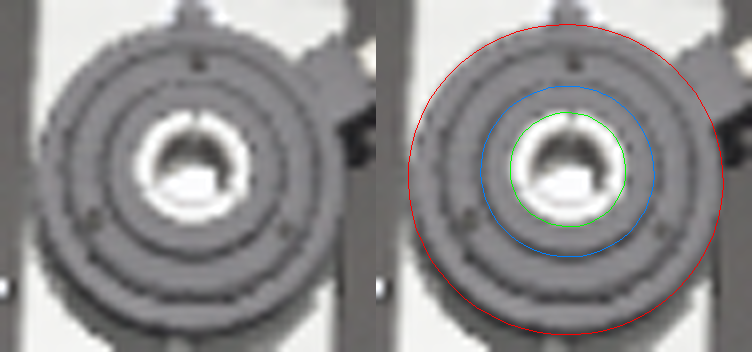

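```bash
python3 - <<'E'
from h import *
print(onz("side",335.6,220.3,.102),onz("top",348.4,233.4,.102),tri(("side",335.6,220.3),("top",348.4,233.4)))
E
```

```text
[ 0.54152876 -0.03361697  0.102     ] [ 0.54536761 -0.03537118  0.102     ] [ 0.54465198 -0.03605244  0.09980123]
```

play_rows --plan '[[[1,0.01,0.001,-0.0004,0],[1,0.03,0.002,-0.0005,0],[1,0.05,0.002,-0.0005,0],[1,0.063,0.002,-0.0005,0],[1,0.07,0.002,-0.0005,0],[1,0.07,0.002,-0.0005,0]]]'

```text
clock: 8.85
position: [0.5438, -0.0327, 0.1658]
ee_rot: [0.488, 0.51, 0.492, -0.509]
contact_force: [-0.3, -0.4, -3.4]
width: 0.0189
```

```bash
python3 -c "
from h import *
go([0.5447,-0.0352,0.111],-2)
p,d=manip.get_image('side')
p=p[:,:,::-1];cv2.imwrite('pics/cs8.png',cv2.resize(p[140:250,290:390],None,fx=5,fy=5,interpolation=cv2.INTER_CUBIC))
"
```

```text
clock 8.85 pos [ 0.5438 -0.0327  0.1658] q [-0.19  0.25  1.62  0.    1.27 -0.15] F [-0.3 -0.4 -3.4] w 0.0189
toolx [-0.003  0.005 -1.   ] tooly [ 0.999 -0.039 -0.003] yang -2.2
shift m [0.0548 0.0012 0.0027]
turn -0.2
```

View pics/cs8.png

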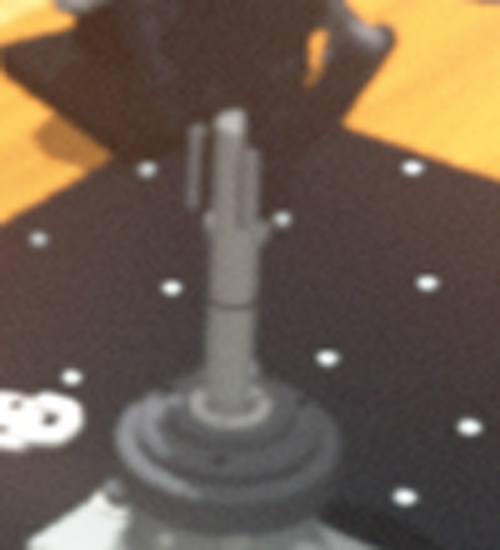

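play_rows --plan '[[[1,0,0.001,0.0025,0],[1,0,0.001,0.0025,0],[1,0.004,0.001,0.0025,0],[1,0.007,0.001,0.0025,0],[1,0.01,0.001,0.0025,0],[1,0.013,0.001,0.0025,0]]]'

```text
clock: 9.5
position: [0.5454, -0.0355, 0.1535]
ee_rot: [0.489, 0.511, 0.492, -0.509]
contact_force: [-0.1, -0.9, -2.8]
width: 0.0189
```

```bash
python3 -c "
from h import *
go([0.5447,-0.0352,0.111],-2)
p,d=manip.get_image('side')
p=p[:,:,::-1];cv2.imwrite('pics/cs9.png',cv2.resize(p[140:250,290:390],None,fx=5,fy=5,interpolation=cv2.INTER_CUBIC))
"
```

```text
clock 9.5 pos [ 0.5454 -0.0355  0.1535] q [-0.2   0.27  1.64  0.    1.24 -0.16] F [-0.1 -0.9 -2.8] w 0.0189
toolx [-0.001  0.005 -1.   ] tooly [ 0.999 -0.039 -0.001] yang -2.3
shift m [ 0.0425 -0.0006 -0.0001]
turn -0.3
```

View pics/cs9.png

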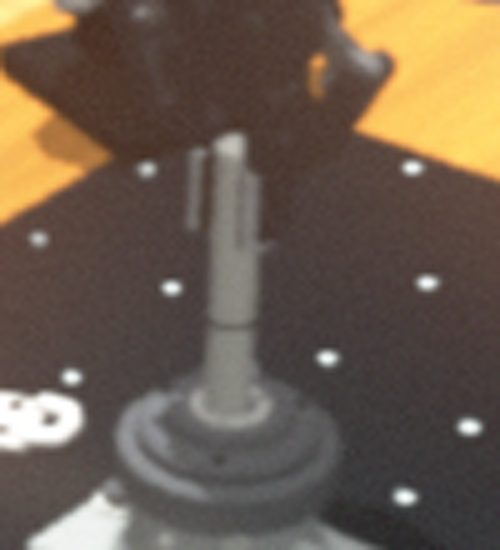

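play_rows --plan '[[[1,0.004,0,0,0],[1,0.008,0,0,0],[1,0.012,0,0,0],[1,0.012,0,0,0]]]'

```text
clock: 9.95
position: [0.5445, -0.0354, 0.1402]
ee_rot: [0.488, 0.51, 0.492, -0.509]
contact_force: [-0.7, 0.4, -4.2]
width: 0.0189
```

```bash
python3 -c "
from h import *
go([0.5447,-0.0352,0.111],-2)"
```

```text
clock 9.95 pos [ 0.5445 -0.0354  0.1402] q [-0.2   0.28  1.66  0.    1.21 -0.16] F [-0.7  0.4 -4.2] w 0.0189
toolx [-0.004  0.005 -1.   ] tooly [ 0.999 -0.039 -0.004] yang -2.3
shift m [ 0.0292  0.0003 -0.0001]
turn -0.3
```

play_rows --plan '[[[1,0.004,0,0,0],[1,0.008,0,0,0],[1,0.012,0,0,0],[1,0.016,0,0,0],[1,0.02,0,0,0],[1,0.023,0,0,0]]]'

```text
clock: 10.55
position: [0.5444, -0.0353, 0.1167]
ee_rot: [0.488, 0.51, 0.492, -0.51]
contact_force: [0.5, -1.4, -3.1]
width: 0.0192
```

```bash
python3 -c "
from h import *
go([0.5447,-0.0352,0.111],-2)
p,d=manip.get_image('side')
p=p[:,:,::-1];cv2.imwrite('pics/cs10.png',cv2.resize(p[140:250,290:390],None,fx=5,fy=5,interpolation=cv2.INTER_CUBIC))
"
```

```text
clock 10.55 pos [ 0.5444 -0.0353  0.1167] q [-0.2   0.3   1.7   0.    1.15 -0.16] F [ 0.5 -1.4 -3.1] w 0.0192
toolx [-0.004  0.005 -1.   ] tooly [ 0.999 -0.039 -0.004] yang -2.2
shift m [ 0.0057  0.0003 -0.0001]
turn -0.2
```

View pics/cs10.png

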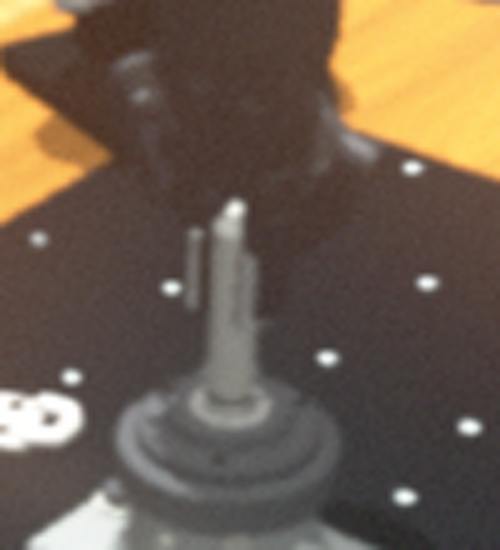

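play_rows --plan '[[[1,0.0015,0,0,0],[1,0.003,0,0,0],[1,0.0045,0,0,0],[1,0.0045,0,0,0]]]'

```text
clock: 11.0
position: [0.5443, -0.0353, 0.1117]
ee_rot: [0.488, 0.51, 0.492, -0.51]
contact_force: [0.1, -0.9, -3.4]
width: 0.0188
```

play_rows --plan '[[[1,0.001,0,0,0],[1,0.001,0,0,0]]]'

```text
clock: 11.2
position: [0.5444, -0.0353, 0.111]
ee_rot: [0.488, 0.51, 0.492, -0.51]
contact_force: [-0.0, -0.8, -1.5]
width: 0.019
```

play_rows --plan '[[[1,0.001,0,0,0],[1,0.001,0,0,0]]]'

```text
clock: 11.4
position: [0.5445, -0.0353, 0.111]
ee_rot: [0.488, 0.51, 0.492, -0.509]
contact_force: [-0.3, 0.1, 4.4]
width: 0.0192
```

```bash
python3 -c "
from h import *
p,d=manip.get_image('side')
p=p[:,:,::-1];cv2.imwrite('pics/cs11.png',cv2.resize(p[180:240,310:360],None,fx=10,fy=10,interpolation=cv2.INTER_CUBIC))
"
```

```text
(no output)
```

View pics/cs11.png

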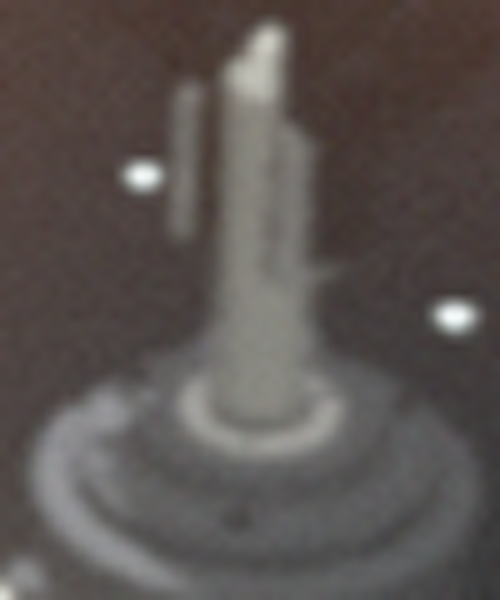

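play_rows --plan '[[[0,0,0,0,0],[0,0,0,0,0],[0,0,0,0,0],[0,0,0,0,0],[0,0,0,0,0],[0,0,0,0,0],[0,-0.02,0,0,0],[0,-0.05,0,0,0],[0,-0.08,0,0,0],[0,-0.11,0,0,0],[0,-0.13,0,0,0],[0,-0.14,0,0,0]]]'

```text
clock: 12.65
position: [0.5459, -0.0362, 0.2532]
ee_rot: [0.489, 0.511, 0.491, -0.509]
contact_force: [1.1, -0.2, 0.8]
width: 0.0855
```

```bash
python3 -c "
from h import *
go([0.632,-0.165,0.2],0)
for n in('side','top'):
  p,d=manip.get_image(n);cv2.imwrite('pics/%s12.png'%n,p[:,:,::-1])
p=cv2.imread('pics/side12.png');cv2.imwrite('pics/cs12.png',cv2.resize(p[150:270,280:400],None,fx=5,fy=5,interpolation=cv2.INTER_CUBIC))
"
```

```text
clock 12.65 pos [ 0.5459 -0.0362  0.2532] q [-0.2   0.21  1.47  0.    1.47 -0.16] F [ 1.1 -0.2  0.8] w 0.0855
toolx [ 0.001  0.004 -1.   ] tooly [ 0.999 -0.039  0.   ] yang -2.2
shift m [0.0527 0.0911 0.1255]
turn -2.2
```

View pics/cs12.png

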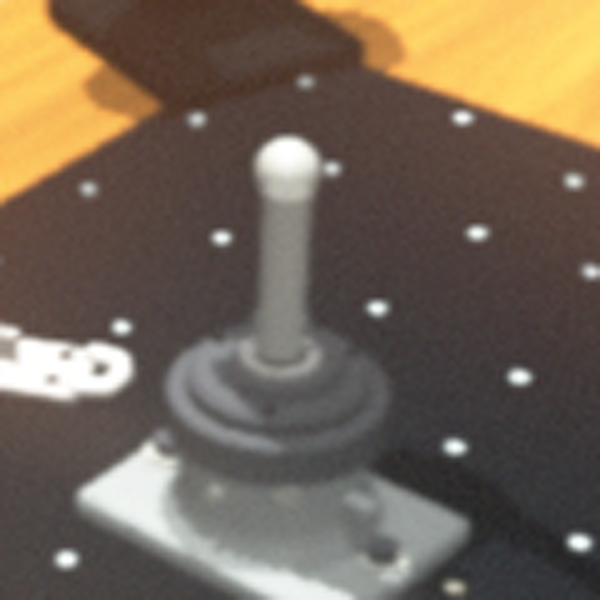

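play_rows --plan '[[[0,0,0.015,0.02,-6],[0,0,0.035,0.045,-12],[0,0,0.055,0.075,-18],[0,0,0.075,0.105,-24],[0,0,0.087,0.12,-30],[0,0.02,0.091,0.1255,-36],[0,0.05,0.091,0.1255,-36],[0,0.08,0.091,0.1255,-36],[0,0.11,0.091,0.1255,-36],[0,0.13,0.091,0.1255,-36],[0,0.13,0.091,0.1255,-36]]]'

```text
clock: 13.85
position: [0.628, -0.1632, 0.1161]
ee_rot: [0.619, 0.334, 0.628, -0.333]
contact_force: [0.4, 0.2, -1.2]
width: 0.0852
```

```bash
python3 -c "
from h import *
go([0.632,-0.165,0.057],34)
p,d=manip.get_image('side');cv2.imwrite('pics/side13.png',p[:,:,::-1])
p=p[:,:,::-1];cv2.imwrite('pics/cs13.png',cv2.resize(p[120:240,280:400],None,fx=5,fy=5,interpolation=cv2.INTER_CUBIC))
p,d=manip.get_image('top');p=p[:,:,::-1];cv2.imwrite('pics/ct13.png',cv2.resize(p[140:290,300:450],None,fx=4,fy=4,interpolation=cv2.INTER_CUBIC))
"
```

```text
clock 13.85 pos [ 0.628  -0.1632  0.1161] q [-0.36  0.45  1.46  0.    1.25 -0.95] F [ 0.4  0.2 -1.2] w 0.0852
toolx [-0.01   0.008 -1.   ] tooly [ 0.831  0.556 -0.004] yang 33.7
shift m [0.059  0.0026 0.0044]
turn -0.3
```

View pics/cs13.png

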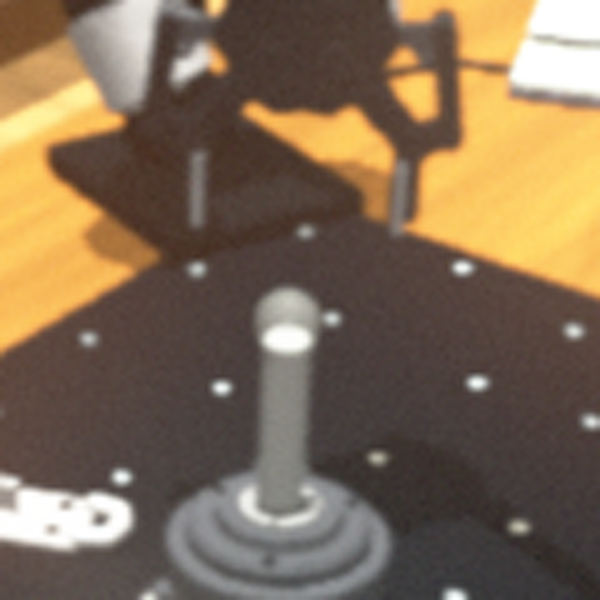

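View pics/ct13.png

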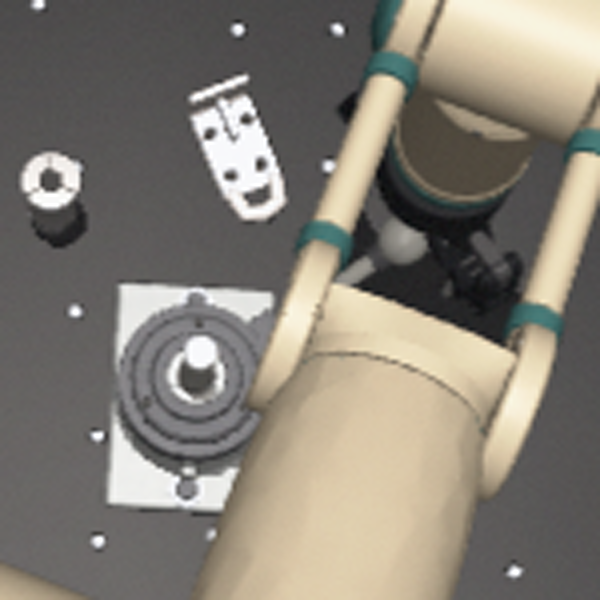

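View pics/side13.png

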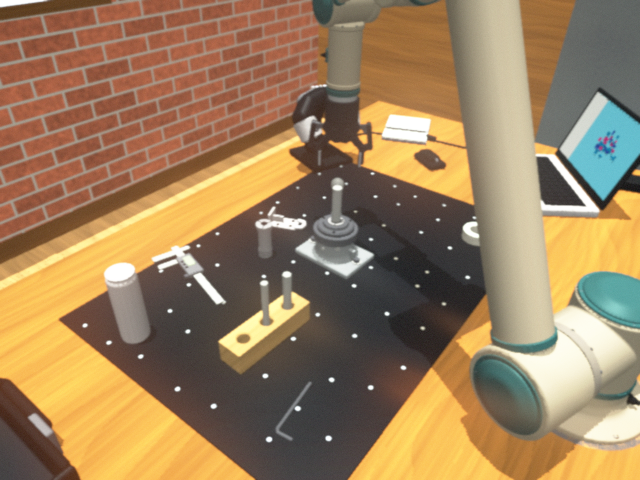

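play_rows --plan '[[[0,0,0.003,0.004,0],[0,0.015,0.003,0.004,0],[0,0.03,0.003,0.004,0],[0,0.045,0.003,0.004,0],[0,0.059,0.003,0.004,0],[0,0.059,0.003,0.004,0]]]'

```text
clock: 14.55
position: [0.6349, -0.1655, 0.0602]
ee_rot: [0.621, 0.334, 0.626, -0.332]
contact_force: [0.1, 0.9, -0.4]
width: 0.0853
```

```bash
python3 -c "
from h import *
go([0.632,-0.165,0.057],34)
p,d=manip.get_image('side')
p=p[:,:,::-1];cv2.imwrite('pics/cs14.png',cv2.resize(p[120:240,280:400],None,fx=5,fy=5,interpolation=cv2.INTER_CUBIC))
"
```

```text
clock 14.55 pos [ 0.6349 -0.1655  0.0602] q [-0.36  0.5   1.52  0.    1.13 -0.95] F [ 0.1  0.9 -0.4] w 0.0853
toolx [-0.005  0.006 -1.   ] tooly [ 0.831  0.556 -0.001] yang 33.8
shift m [ 0.0032 -0.0021 -0.002 ]
turn -0.2
```

View pics/cs14.png

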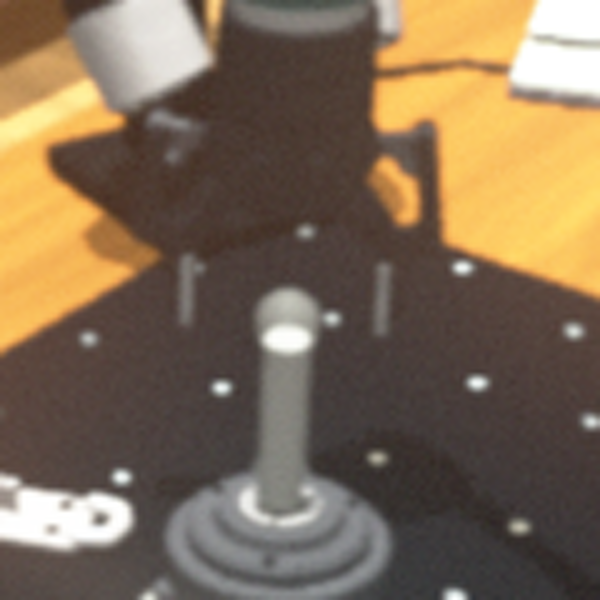

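play_rows --plan '[[[0,0.005,-0.001,-0.002,0],[0.3,0.009,-0.001,-0.002,0],[0.5,0.009,-0.001,-0.002,0],[0.5,0.009,-0.001,-0.002,0],[0.5,0.009,-0.001,-0.002,0]]]' --grip_force 20

```text
clock: 15.1
position: [0.6339, -0.1647, 0.0526]
ee_rot: [0.622, 0.334, 0.625, -0.332]
contact_force: [-0.4, 0.2, 0.7]
width: 0.0428
```

```bash
python3 -c "
from h import *
go([0.632,-0.165,0.05],34)
p,d=manip.get_image('side')
p=p[:,:,::-1];cv2.imwrite('pics/cs15.png',cv2.resize(p[120:240,280:400],None,fx=5,fy=5,interpolation=cv2.INTER_CUBIC))
"
```

```text
clock 15.1 pos [ 0.6339 -0.1647  0.0526] q [-0.36  0.5   1.53  0.    1.11 -0.95] F [-0.4  0.2  0.7] w 0.0428
toolx [-0.003  0.005 -1.   ] tooly [0.831 0.556 0.001] yang 33.8
shift m [ 0.0026 -0.0017 -0.0008]
turn -0.2
```

View pics/cs15.png

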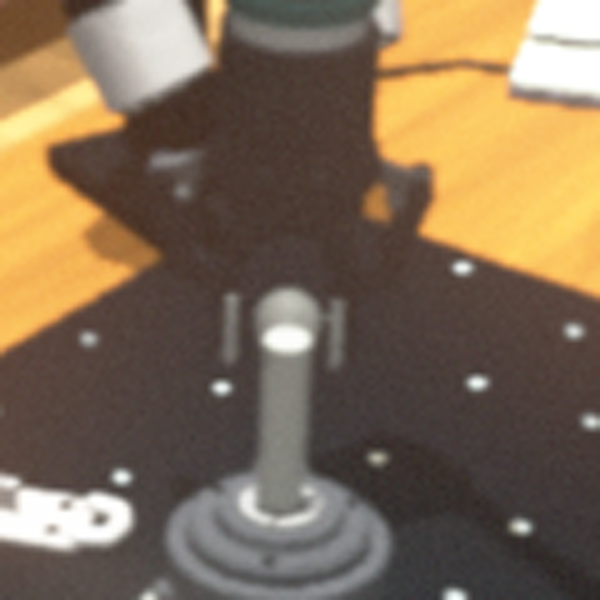

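```bash
cat >> h.py <<'E'
def arc(a1,n,z=0.05,r=.1555,C=(.5447,-.0352),lead=0):
    s=manip.get_state();R=rot(s).as_matrix();p=np.array(s["position"])
    a0=np.degrees(np.arctan2(p[1]-C[1],p[0]-C[0]));print("a0",round(a0,1),"r",round(np.hypot(p[1]-C[1],p[0]-C[0]),4))
    y0=np.degrees(np.arctan2(R[1,1],R[0,1]))
    for a in np.linspace(a0,a1,n+1)[1:]:
        t=np.radians(a);sh=R.T@(np.array([C[0]+r*np.cos(t),C[1]+r*np.sin(t),z])-p)
        tu=(y0-(a+90)+90)%180-90
        print(np.round(sh,3).tolist(),round(tu))
E
python3 -c "
from h import *
arc(-86,10)"
```

```text
a0 -55.4 r 0.1572
[0.003, -0.008, -0.002] 2
[0.003, -0.017, -0.002] 5
[0.003, -0.025, -0.003] 8
[0.003, -0.033, -0.005] 11
[0.003, -0.041, -0.007] 14
[0.003, -0.049, -0.009] 18
[0.003, -0.057, -0.012] 21
[0.003, -0.065, -0.015] 24
[0.003, -0.072, -0.018] 27
[0.003, -0.079, -0.022] 30
```

play_rows --plan '[[[0.58,0.002,-0.001,-0.001,0],[0.58,0.002,-0.008,-0.002,2],[0.58,0.002,-0.017,-0.002,5],[0.58,0.002,-0.025,-0.003,8],[0.58,0.002,-0.033,-0.005,11],[0.58,0.002,-0.041,-0.007,14],[0.58,0.002,-0.049,-0.009,18],[0.58,0.002,-0.057,-0.012,21],[0.58,0.002,-0.065,-0.015,24],[0.58,0.002,-0.072,-0.018,27],[0.58,0.002,-0.079,-0.022,30]]]'

```text
clock: 16.25
position: [0.5569, -0.1908, 0.0507]
ee_rot: [0.514, 0.486, 0.516, -0.483]
contact_force: [3.8, -1.6, -3.1]
width: 0.0357
```

```bash
python3 -c "
from h import *
go([0.632,-0.165,0.05],34)
arc(-104,6)
p,d=manip.get_image('side')
p=p[:,:,::-1];cv2.imwrite('pics/cs16.png',cv2.resize(p[120:270,280:430],None,fx=4,fy=4,interpolation=cv2.INTER_CUBIC))
"
```

```text
clock 16.25 pos [ 0.5569 -0.1908  0.0507] q [-0.45  0.42  1.69  0.    1.04 -0.51] F [ 3.8 -1.6 -3.1] w 0.0357
toolx [ 0.001  0.004 -1.   ] tooly [0.998 0.061 0.001] yang 3.5
shift m [ 0.0008  0.0765 -0.0212]
turn -30.5
a0 -85.5 r 0.1561
[0.001, -0.008, -0.001] 2
[0.001, -0.017, -0.001] 5
[0.001, -0.025, -0.002] 8
[0.001, -0.033, -0.004] 11
[0.001, -0.041, -0.005] 14
[0.001, -0.049, -0.008] 18
```

View pics/cs16.png

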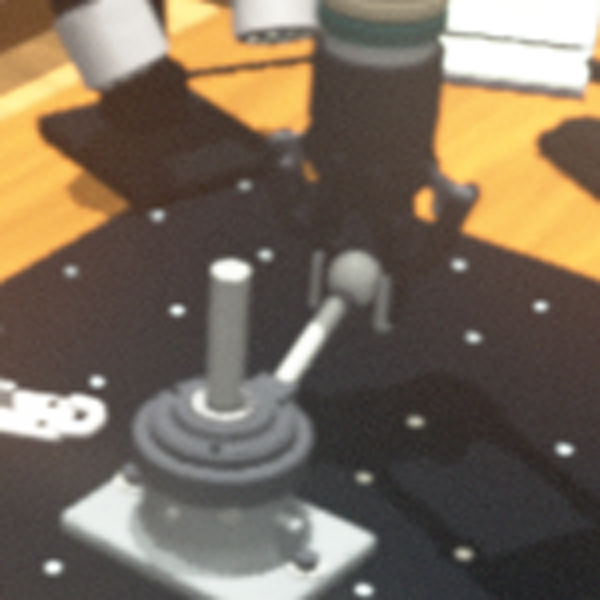

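Moves with ~4 N. Continuing.

play_rows --plan '[[[0.58,0.001,-0.008,-0.001,2],[0.58,0.001,-0.017,-0.001,5],[0.58,0.001,-0.025,-0.002,8],[0.58,0.001,-0.033,-0.004,11],[0.58,0.001,-0.041,-0.005,14],[0.58,0.001,-0.049,-0.008,18]]]'

```text
clock: 16.9
position: [0.5075, -0.1868, 0.0506]
ee_rot: [0.432, 0.561, 0.432, -0.559]
contact_force: [4.5, -0.7, -1.0]
width: 0.0356
```

```bash
python3 -c "
from h import *
go([0.632,-0.165,0.05],34)
arc(-122,8)
"
```

```text
clock 16.9 pos [ 0.5075 -0.1868  0.0506] q [-0.48  0.35  1.8   0.    0.99 -0.23] F [ 4.5 -0.7 -1. ] w 0.0356
toolx [ 0.003  0.002 -1.   ] tooly [ 0.967 -0.254  0.002] yang -14.7
shift m [ 0.001   0.1149 -0.0527]
turn -48.7
a0 -103.8 r 0.1561
[0.001, -0.006, -0.001] 1
[0.001, -0.012, -0.001] 4
[0.001, -0.019, -0.001] 6
[0.001, -0.025, -0.002] 8
[0.001, -0.031, -0.003] 10
[0.001, -0.037, -0.004] 13
[0.001, -0.043, -0.006] 15
[0.001, -0.049, -0.008] 17
```

play_rows --plan '[[[0.58,0.001,-0.006,-0.001,1],[0.58,0.001,-0.012,-0.001,4],[0.58,0.001,-0.019,-0.001,6],[0.58,0.001,-0.025,-0.002,8]]]'

```text
clock: 17.3
position: [0.4855, -0.1797, 0.0505]
ee_rot: [0.393, 0.591, 0.39, -0.587]
contact_force: [3.5, -3.1, 1.0]
width: 0.0357
```

play_rows --plan '[[[0.58,0.0,-0.004,0,1],[0.58,0.0,-0.007,0,2]]]'

```text
clock: 17.5
position: [0.4797, -0.1774, 0.0507]
ee_rot: [0.383, 0.598, 0.379, -0.593]
contact_force: [3.5, -1.4, 0.9]
width: 0.036
```

play_rows --plan '[[[0.58,0.0,-0.003,0,1],[0.58,0.0,-0.006,0,2]]]'

```text
clock: 17.7
position: [0.4746, -0.1749, 0.0507]
ee_rot: [0.372, 0.605, 0.368, -0.6]
contact_force: [3.2, -0.9, -1.6]
width: 0.0361
```

play_rows --plan '[[[0.58,0.0,-0.003,0,1],[0.58,0.0,-0.003,0,1]]]'

```text
clock: 17.9
position: [0.4719, -0.1735, 0.0507]
ee_rot: [0.367, 0.609, 0.362, -0.603]
contact_force: [4.3, -1.7, -1.0]
width: 0.0359
```

```bash
python3 -c "
from h import *
go([0.632,-0.165,0.05],34)
arc(-122,1)
p,d=manip.get_image('side')
p=p[:,:,::-1];cv2.imwrite('pics/cs17.png',cv2.resize(p[120:270,280:430],None,fx=4,fy=4,interpolation=cv2.INTER_CUBIC))
"
```

```text
clock 17.9 pos [ 0.4719 -0.1735  0.0507] q [-0.49  0.3   1.89  0.    0.94 -0.01] F [ 4.3 -1.7 -1. ] w 0.0359
toolx [ 0.01  -0.001 -1.   ] tooly [ 0.884 -0.468  0.01 ] yang -27.9
shift m [ 0.0023  0.1375 -0.0825]
turn -61.9
a0 -117.8 r 0.1563
[0.001, -0.011, -0.001] 4
```

View pics/cs17.png

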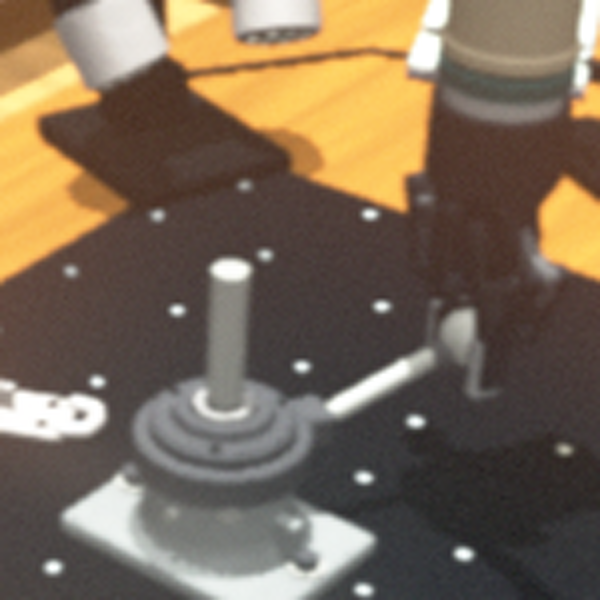

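play_rows --plan '[[[0.58,0.0,-0.003,0,1],[0.58,0.0,-0.003,0,1]]]'

```text
clock: 18.15
position: [0.4721, -0.1733, 0.0508]
ee_rot: [0.363, 0.613, 0.355, -0.605]
contact_force: [9.4, -3.2, -6.6]
width: 0.0359
```

play_rows --plan '[[[0.58,0.0,-0.003,0,1],[0.58,0.0,-0.003,0,1]]]'

```text
clock: 18.35
position: [0.4726, -0.1732, 0.0507]
ee_rot: [0.359, 0.618, 0.348, -0.607]
contact_force: [11.0, -3.7, -8.6]
width: 0.0358
```

play_rows --plan '[[[0.58,0.0,-0.004,0,0],[0.58,0.0,-0.007,0,0],[0.58,0.0,-0.007,0,0]]]'

```text
clock: 18.65
position: [0.4731, -0.1734, 0.0511]
ee_rot: [0.363, 0.62, 0.344, -0.604]
contact_force: [15.9, -8.4, -12.3]
width: 0.0359
```

play_rows --plan '[[[0.58,0,0.001,0,0],[0.4,0,0.001,0,0],[0,0,0.001,0,0],[0,0,0.001,0,0],[0,0,0.001,0,0],[0,0,0.001,0,0],[0,-0.03,0,0,0],[0,-0.06,0,0,0],[0,-0.1,0,0,0],[0,-0.14,0,0,0],[0,-0.18,0,0,0],[0,-0.19,0,0,0]]]'

```text
clock: 19.85
position: [0.4686, -0.172, 0.2459]
ee_rot: [0.366, 0.622, 0.341, -0.602]
contact_force: [-0.5, -0.2, 0.0]
width: 0.0853
```

```bash
python3 -c "
from h import *
go([0.25,-0.45,0.25])
"
```

```text
clock 19.85 pos [ 0.4686 -0.172   0.2459] q [-0.5   0.11  1.61  0.    1.38  0.03] F [-0.5 -0.2  0. ] w 0.0853
toolx [ 0.042 -0.017 -0.999] tooly [ 0.865 -0.499  0.044] yang -30.0
shift m [-0.0084 -0.0502  0.35  ]
```

Move aside so both cameras see, keeping height.

play_rows --plan '[[[0,-0.005,-0.01,0.03,0],[0,-0.01,-0.015,0.07,0],[0,-0.01,-0.02,0.11,0],[0,-0.01,-0.025,0.15,0],[0,-0.01,-0.03,0.19,0],[0,-0.01,-0.035,0.23,0],[0,-0.01,-0.04,0.27,0],[0,-0.01,-0.045,0.3,0],[0,-0.01,-0.045,0.3,0]]]'

```text
clock: 20.75
position: [0.2769, -0.4117, 0.251]
ee_rot: [0.364, 0.622, 0.34, -0.604]
contact_force: [0.8, -0.1, -0.5]
width: 0.0854
```

```bash
python3 - <<'E'
from h import *
for n in('side','top'):
  p,d=manip.get_image(n);cv2.imwrite('pics/%s18.png'%n,p[:,:,::-1]);np.savez(n+'18.npz',p=p,d=d)
  D=p
a=cv2.imread('pics/side18.png')[160:280,270:420];b=cv2.imread('pics/top18.png')[170:290,290:440]
f=lambda x:cv2.resize(x,None,fx=5,fy=5,interpolation=cv2.INTER_CUBIC)
cv2.imwrite('pics/cs18.png',f(a));cv2.imwrite('pics/ct18.png',f(b))
for q in (1.05,1.075,1.1):
  for y in(-1.4,):
    t=np.radians(y-52)-q
    print(q,proj('top',np.array([.5453+.155*np.cos(t),-.0354+.155*np.sin(t),.106])),proj('side',np.array([.5415+.155*np.cos(t),-.0336+.155*np.sin(t),.106])))
print(blobs(np.load('top18.npz')['p'],(355,250,420,300),140))
print(proj('top',np.array([.5453,-.0354,.184])),proj('side',np.array([.5415,-.0336,.184])))
print(manip.get_state()['clock'])
E
```

```text
1.05 [405.97822248 258.79083988] [393.81934753 201.99915249]
1.075 [405.33906851 260.20378011] [394.81023425 202.7811667 ]
1.1 [404.6636325  261.60067562] [395.77087851 203.57647161]
[(np.int32(100), array([386.04, 253.82]), array([373, 250,  24,  10])), (np.int32(146), array([360.52054795, 260.75342466]), array([355, 252,  12,  16])), (np.int32(114), array([404.63157895, 262.26315789]), array([399, 257,  12,  12]))]
[349.89176174 227.4442645 ] [337.2878688  187.05608924]
20.85
```

View pics/cs18.png

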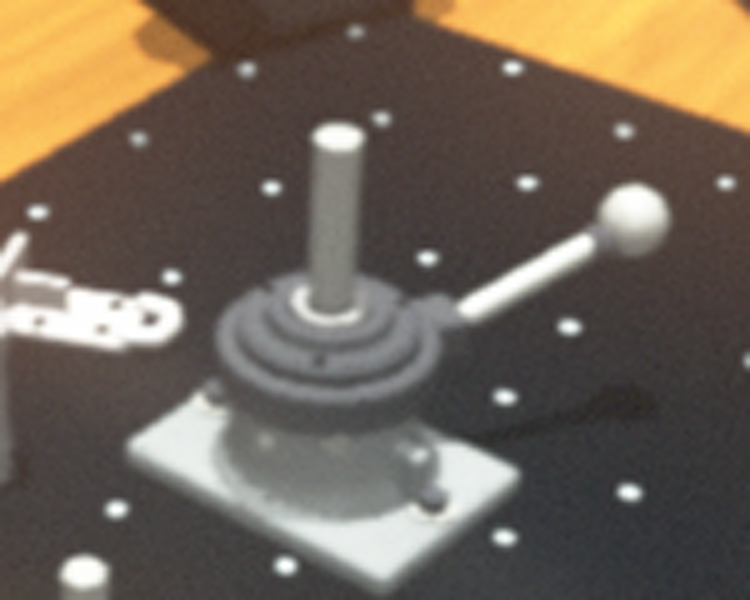

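View pics/ct18.png

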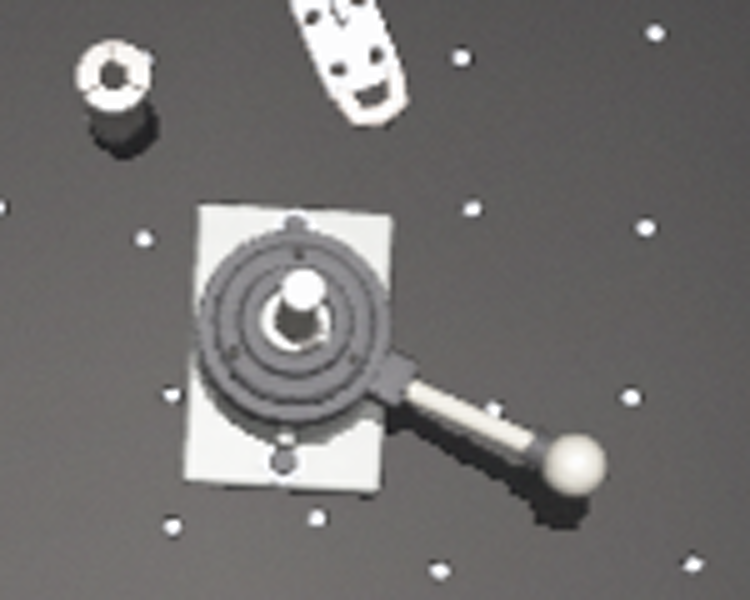

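View pics/top18.png

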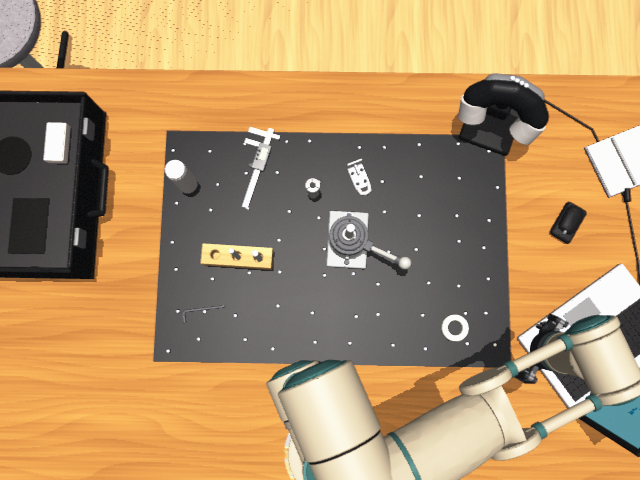

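```bash
python3 -c "
from h import *
manip.sign_off();print(manip.get_state()['clock'])"
```

```text
the job is handed in; nothing more can be done
the job is handed in; nothing more can be done
```

The thick round bar is standing on the depth stop in the collet. The lever is closed at its end stop, the gripper is clear, and I handed the job in at about 21 s.

**What I did**
1. I gripped the bar in the rack's left-hand hole (the +y end), lifted it out and lowered it into the collet in small steps. The vertical force changed from about −3.4 N to +4.4 N on the stop, and then I released it.
2. I straddled the knob with the half-closed fingers and swung the lever round until it stopped moving. I then pressed harder (about 20 N total, 18 N of it sideways), opened the fingers and lifted away.

**Last checks**
- **Bar:** its top is within about 0.4 px (about 1 mm) of where a fully seated bar should be. When it landed, the dark ring had reached the collet's face.
- **Lever:** the knob in the top view is at (404.6, 262.3), against (404.7, 261.6) predicted for 1.1 rad.
- **Bench:** the other two bars are still in the rack, and the other objects look unmoved in the pictures.

**What disagreed or went wrong**
- **Fingertip height:** the camera showed the fingertips about 30 mm higher than the reported TCP. I set the grasp heights from the pictures instead.
- **Camera agreement:** the side and top views disagreed by 3 to 5 mm in x. I used positions relative to the held bar, and it went in without contact.
- **Units slip:** I entered my first move in millimetres instead of metres. The per-row limit held it to about 0.1 m in the right direction, and it touched nothing.

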